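Find and mark the high spot of a wheel

TASK

Turn the wheel slowly by its crank handle (well under half a turn a second) to find where the gauge's red needle swings farthest, and stop it there; the rim also has a lesser bulge, which is not the place. Then press the orange marker cap fully down there, let it spring back, and leave the wheel standing at that high spot. Never press the marker anywhere else on the rim, and leave the spool, bottle and pliers alone.

Things in the scene. Friction and masses are not known exactly. Their poses are not given: they have to be found in the camera images.
- gauge: Blue gauge fixed beside the wheel. Origin on the wheel's axis at bench height, z up, x outward along its sprung feeler rod, which touches the rim 31 mm up. A white scale plate (100 x 104 mm, top at 44 mm) with the red needle lies at x 135 to 235 mm; a blue bridge at x = 108 mm carries the orange marker cap. Nothing of it is higher than 80 mm.
- spindle (a point): Point on the wheel's vertical axis 50 mm above the bench; the stand is fixed. The aluminium wheel is a disc of 140 mm diameter, 22 to 40 mm above the bench, with two bulges on its rim: a lesser one and the high spot (5 mm high, about 40 degrees wide). A dark crank arm lies on it (top at 48 mm).
- handle_top (a point): Centre of the top of the black upright crank handle: round grip, 20 mm diameter, spinning freely on its pin, 72 mm tall (53 to 125 mm above the bench), 45 mm from the wheel's axis. Moving it round the axis turns the wheel (1 to 1.5 N at the handle); the wheel stays where left. Where the handle stands to the bulges differs every time.
- wheel (a joint): Angle of the wheel, rad, positive counterclockwise from above, unlimited in both directions; at 0 the crank handle lies in +x of the world from the axis. It does not tell where the high spot is.
- needle (a joint): Swing of the red needle (75 mm long), rad: 0 where the feeler rides the round rim, greater (counterclockwise from above) as the rim pushes the feeler out. At the lesser bulge it reaches only about half of what it does at the high spot. It falls evenly on both sides of a bulge, to 0 about 20 degrees of wheel turn from its top.
- marker_top (a point): Centre of the top of the orange round marker cap (26 mm diameter), 80 mm above the bench when up, 108 mm from the wheel's axis on the gauge's x axis. Pressed straight down it travels 8 mm (about 2.2 N to start, 5 N fully down), its pen then marks the rim just above the feeler; it springs back by itself.
- marker (a joint): How far the marker cap is pressed, m: 0 up, 0.008 fully down.
- solder_spool: Bystander: loose spool of solder wire, 52 mm diameter, 45 mm tall, beside the wheel; origin at the centre of its underside.
- flux_bottle: Bystander: loose small brown dropper bottle, 34 mm diameter, 102 mm tall; origin at the centre of its underside.
- pliers_red: Bystander: loose long-nose pliers with red handles, 60 by 152 by 13 mm, lying flat; origin at the centre of its underside.

How it is judged:
By the outcome, as a careful person would: the job done as asked, in the order asked, and still so for the second after the job is handed in, with the robot touching nothing.
It also fails if it takes over 64 s, if anything falls off the work surface, if the arm or the gripper's body presses on something with over 40 N, if the wrist force passes 120 N, or if a joint passes its speed limit or range.

ROBOT

A 6-joint arm with a two-finger parallel gripper is mounted at the origin on a cart in front of the work surface, level with it; the furniture and walls round the work are solid. World frame = base frame: x ahead of the robot, y to its left, z up, the work surface at z = 0. Lengths are in m, angles in rad, forces in N, time in s.
With the tool pointing down it reaches from about 0.25 to 0.725 m from the base axis. Payload 9.7 kg.
Tool frame: the origin (TCP) lies midway between the tips of the shut fingers; the grasp point (between the pads) lies arm.grip_point_offset behind it (arm.grip_point_offset is the distance from the TCP to the grasp point, in m); z points along the fingers, y is the line along which they close (so a half turn about z gives the same grasp; the last joint's range is limited). The gripper opens to 85 mm and grips with 20 to 120 N. Pads are 22 mm wide; open, the fingers measure 114 mm over their backs; the gripper's body (76 mm by 85 mm) begins 54 mm behind the grasp point. The pads swing forward as they close: fully open they stand 13 mm farther back than shut.
Start: joints at [1.152, 0.087, 0.176, 1.66, 0, 1.571], TCP at [0.224, 0.502, 0.2] pointing down, gripper open.
Joint ranges: [-3.13, 3.13], [-0.85, 1.81], [-1.15, 1.24], [-2.2, 2.28], [-1.44, 1.52], [-3.14, 3.14]. Speed limits (rad/s): [2.22, 2.22, 2.57, 3.14, 3.14, 3.14].

INTERFACE

Orientations are given as [roll, pitch, yaw] about the fixed x, y, z axes, in that order (R = Rz(yaw) Ry(pitch) Rx(roll)).
In Python, from cell import arm gives the robot as it stands.
- The arm moves only by the tool step_arm, never from a script. Its argument "series" is a list of rows, each a list of 3 entries, a list of its own where there are three numbers: the turn, a rotation vector about the world's x, y, z in rad, then the shift along the world's x, y, z in mm, then the closure, from -1 (fully open) to 1 (shut), so that 0 is half open. A call has 1 to 20 rows; each row is the pose to reach, as a shift and turn from the pose commanded when the call began; what a row does not reach only later rows make up. A row lasts 1/12 s, in which the tool goes at most 41.7 mm and 7.16 degrees, less where a joint would pass 70% of its speed; a pose out of reach is approached as far as the arm can. A call with a gripper value outside its range is refused whole. The fingers move at their own pace and stop on an object; "grip_force" is the grip in N (left out, the last holds). Time passes only in rows, so rows that repeat a pose let the fingers close. It gives the time, the measured TCP pose, the force, the opening and the grip force at its end, in the units of the state.
- arm.state(): the state, without advancing time (a new reading comes with each control period).
- arm.read_camera(name): name is "side" or "top" or "wrist"; returns a dict with "frame" (400x640x3 uint8, red, green, blue), "depth" (400x640 float32, m along the optical axis (not along the pixel's ray), 0 where there is no reading), "intrinsics" (3x3 intrinsics, pixels), "k1" (the pictures are not rectified: a ray, as slopes to the right and down, at radius r is drawn at 1 + k1 r^2 times it, then the intrinsics apply), "xyz" and "attitude" of the camera in the world. Camera axes: x right, y down, z forward; pixel columns grow to the right and rows downward; lengths in m; the calibration is good to about 2 mm. A picture is of the moment at which its call begins.
- arm.close_job(): hands the job in; it is judged then, once.
The state is a dict: "time_s": time; "joints": joint angles; "qd": joint speeds; "effort": joint torques, N m; "tool_pos": TCP position; "tcp_rot": TCP orientation; "wrist_force": force on the tool from outside, world axes, zero at the start; "wrist_torque": the same for the moment, N m; "width": finger opening in m; "grasp_force": force on a finger pad.
Only numpy, scipy, OpenCV 4.12 (cv2) and the standard library are available. Lean on these libraries where they do the work, as an engineer would, in place of code of your own. Each camera call takes 0.05 s, during which the arm holds its last target. There are 200 camera calls.

## Working session

There is one attempt and no reset: what is moved stays moved. The work goes in short steps, Python scripts to look and compute and a tool call to move; the robot and the scene stay as the last step left them, time stands still between calls to the robot, and variables do not carry over. Pictures are saved under pics/ and viewed, at most 10 in all, crops included, and the job is handed in when it is done.

Besides the shell and the picture viewer there is one more tool, called in YAML: its name, and indented under it one key for each argument. step_arm: Moves the arm, as the interface text tells. Its arguments: {"type":"object","properties":{"series":{"type":"array","items":{"type":"array"}},"grip_force":{"type":"number"}},"required":["series"]}

```bash
mkdir -p pics; cat > h.py <<'E'
import numpy as np, cv2
from cell import arm
from scipy.spatial.transform import Rotation as R
def cam(n,save=None):
    c=arm.read_camera(n)
    if save: cv2.imwrite(f'pics/{save}.png',c['frame'][:,:,::-1])
    return c
def rot(c):
    a=np.array(c['attitude'])
    return a if a.shape==(3,3) else R.from_euler('xyz',a).as_matrix()
def ray(c,uv):
    K=np.array(c['intrinsics']); k=c['k1']
    p=np.array(uv,float).reshape(-1,2)
    d=cv2.undistortPoints(p.reshape(-1,1,2),K,np.array([k,0,0,0,0.])).reshape(-1,2)
    return np.c_[d,np.ones(len(d))]@rot(c).T
def onz(c,uv,z):
    d=ray(c,uv); o=np.array(c['xyz']); return o+d*((z-o[2])/d[:,2])[:,None]
E
python3 - <<'E'
from h import *
for n in('top','side'):
    c=cam(n,n+'0'); print(n,c['xyz'],c['attitude'],c['k1'],c['intrinsics'])
print(arm.state(),arm.grip_point_offset)
E
```

```text
top [0.40186203 0.22907377 1.11247453] [-2.95854072e+00 -2.73239970e-03 -1.54609180e+00] -0.11840931555150414 [[479.19471474   0.         317.99667172]
 [  0.         479.19471474 204.40179858]
 [  0.           0.           1.        ]]
side [ 0.21514712 -0.78541049  0.52192681] [-1.95880138  0.01114944 -0.32432819] 0.005887415749303048 [[445.93470566   0.         323.79703735]
 [  0.         445.93470566 198.19034358]
 [  0.           0.           1.        ]]
{'time_s': 0.1, 'joints': array([ 1.15201436e+00,  8.74043948e-02,  1.75235187e-01,  1.65979372e+00,
       -1.93672694e-05,  1.57081186e+00]), 'qd': array([ 0.00102225, -0.00206943, -0.00017832,  0.00036462, -0.00218673,
        0.0007583 ]), 'effort': array([ 1.40216722e-03, -5.21559083e+01,  4.65654230e+01,  1.60133501e-02,
        7.33552406e-05,  8.12247805e-06]), 'tool_pos': array([0.22356791, 0.5022579 , 0.19986555]), 'tcp_rot': array([-3.14042605e+00,  1.93853720e-05,  2.72279518e+00]), 'wrist_force': array([ 0.1768253 , -0.56642344,  0.32708642]), 'wrist_torque': array([-0.00502398, -0.01587908, -0.05261311]), 'grasp_force': 0.0, 'width': 0.08534495060262122} 0.0187
```

View pics/top0.png

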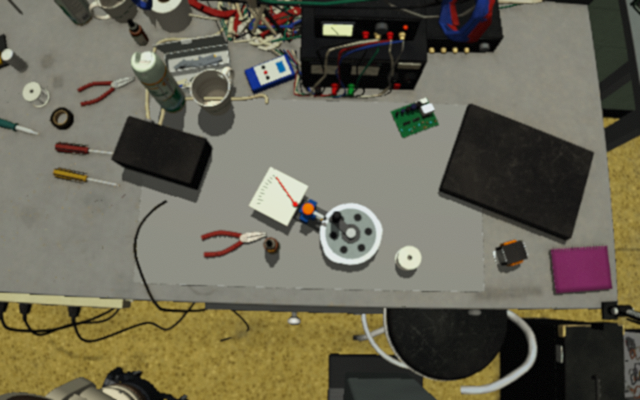

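View pics/side0.png

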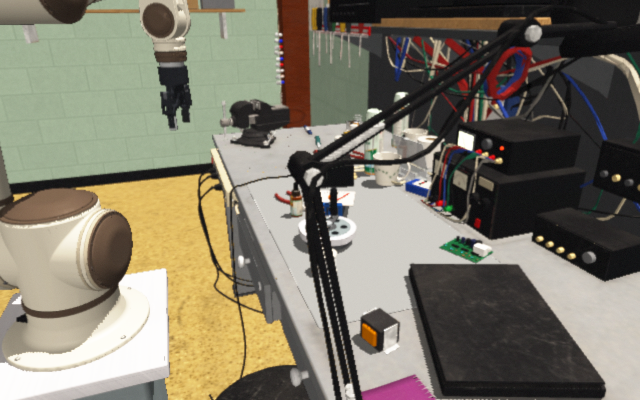

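```bash
python3 - <<'E'
from h import *
c=cam('top'); f=c['frame']; d=c['depth']
vv,uu=np.mgrid[0:400,0:640]; uv=np.c_[uu.ravel(),vv.ravel()]
r=ray(c,uv); P=(np.array(c['xyz'])+r*d.reshape(-1,1)).reshape(400,640,3)
np.save('P.npy',P)
hsv=cv2.cvtColor(f,cv2.COLOR_RGB2HSV); H,S,V=cv2.split(hsv)
roi=np.zeros((400,640),bool); roi[140:290,190:440]=1
def cen(m): ys,xs=np.where(m); return (xs.mean(),ys.mean()),len(xs)
org=roi&(H>7)&(H<22)&(S>180)&(V>180)
p,n=cen(org); print('cap',p,n,onz(c,p,.08))
sub=roi.copy(); sub[:, :315]=0; sub[:,390:]=0; sub[:200]=0
w=sub&(V>200)&(S<60)
cnt=max(cv2.findContours(w.astype('uint8'),0,1)[0],key=cv2.contourArea)
q=onz(c,cnt.reshape(-1,2),.04)[:,:2]
A=np.c_[2*q,np.ones(len(q))]; 
for _ in range(4):
    s=np.linalg.lstsq(A,(q**2).sum(1),rcond=None)[0]; rad=np.sqrt(s[2]+s[:2]@s[:2]); e=abs(np.linalg.norm(q-s[:2],axis=1)-rad); k=e<max(.003,np.median(e)); q=q[k];A=A[k]
print('wheel',s[:2],rad,len(q),c['depth'][233,350],P[233,350])
hm=sub&(P[...,2]>.1); ys,xs=np.where(hm); print('handle cloud',P[hm].mean(0),hm.sum(),cen(hm) if hm.any() else 0)
dark=sub&(V<45); p,n=cen(dark); print('dark',p,n,onz(c,p,.125))
red=roi&((H<6)|(H>174))&(S>150); red[:,:255]=0; red[:,306:]=0;red[225:]=0
ys,xs=np.where(red);print('red',len(xs)); q=onz(c,np.c_[xs,ys],.046)[:,:2]; print(q[np.argmax(q[:,0])],q[np.argmin(q[:,0])],onz(c,[[278,196]],.044))
cv2.imwrite('pics/crop.png',cv2.resize(f[150:290,190:440,::-1],None,fx=3.2,fy=3.2,interpolation=cv2.INTER_CUBIC))
s=cam('side'); d=s['depth']; 
for u,v in((310,170),(330,300),(400,120),(520,35),(300,160)): print((u,v),np.array(s['xyz'])+ray(s,(u,v))[0]*d[v,u])
E
```

```text
cap (np.float64(307.57471264367814), np.float64(208.35632183908046)) 87 [[0.58363905 0.2535525  0.08      ]]
wheel [0.53657586 0.15625466] 0.06740260583930162 117 1.0690738 [0.53546805 0.15798179 0.04983625]
handle cloud [0.52265547 0.20185702 0.36820663] 100 ((np.float64(338.67), np.float64(221.02)), 100)
dark (np.float64(339.8655462184874), np.float64(227.4033613445378)) 238 [[0.53721658 0.18424882 0.125     ]]
red 21
[0.60352414 0.28326387] [0.57655955 0.25979404] [[0.61682523 0.32254352 0.044     ]]
(310, 170) [ 0.31718867 -0.44096236  0.40114789]
(330, 300) [ 0.33735661 -0.4321533   0.2592927 ]
(400, 120) [1.09234102 0.849344   0.1199965 ]
(520, 35) [ 0.56003965 -0.38852519  0.50130262]
(300, 160) [ 0.31309695 -0.4248002   0.4057216 ]
```

View pics/crop.png

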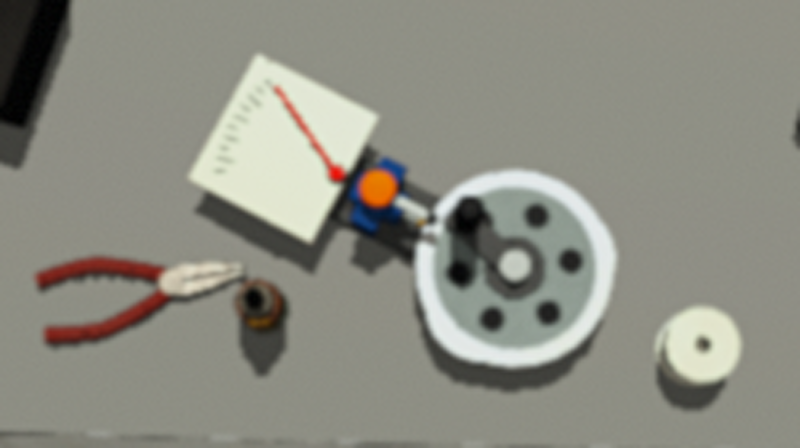

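```bash
python3 - <<'E'
from h import *
c=cam('top'); f=c['frame'].astype(np.float32)
hub=onz(c,(350.9,232.8),.05)[0]; hd=onz(c,(336.9,215.6),.125)[0]; print('hub',hub,'handle',hd,'rel',hd[:2]-hub[:2],np.linalg.norm(hd[:2]-hub[:2]),np.degrees(np.arctan2(*(hd-hub)[[1,0]])))
cap=onz(c,(307.6,208.4),.08)[0]; print('gauge ang',np.degrees(np.arctan2(*(cap-hub)[[1,0]])),np.linalg.norm((cap-hub)[:2]))
g=cv2.cvtColor(c['frame'],cv2.COLOR_RGB2GRAY).astype(np.float32)
K=c['intrinsics'];Rm=rot(c);o=np.array(c['xyz'])
def proj(P):
    q=(P-o)@Rm; x=q[:,:2]/q[:,2:]; x=x*(1+c['k1']*(x**2).sum(1))[:,None]; return x*[K[0][0],K[1][1]]+[K[0][2],K[1][2]]
rs=np.arange(.058,.084,.0005)
C=hub[:2]
out=[]
for a in range(0,360,6):
    t=np.radians(a); P=np.c_[C[0]+rs*np.cos(t),C[1]+rs*np.sin(t),np.full(len(rs),.04)]
    uv=proj(P).astype(np.float32); v=cv2.remap(g,uv[:,0].reshape(1,-1),uv[:,1].reshape(1,-1),cv2.INTER_LINEAR)[0]
    i=np.where(v>185)[0]; out.append((a,round(rs[i[-1]]*1e3,1) if len(i) else 0))
print(out)
print(onz(c,[[337/3.2+190,174/3.2+150],[277/3.2+190,90/3.2+150]],.046))
E
```

```text
hub [0.53594549 0.15598717 0.05      ] handle [0.56190833 0.19085777 0.125     ] rel [0.02596284 0.0348706 ] 0.043474447186414036 53.330541765457774
gauge ang 63.980781637478195 0.10850450594283592
[(0, np.float64(70.5)), (6, np.float64(70.0)), (12, np.float64(69.5)), (18, np.float64(70.5)), (24, np.float64(70.5)), (30, np.float64(70.5)), (36, np.float64(71.0)), (42, np.float64(70.5)), (48, np.float64(70.0)), (54, np.float64(69.5)), (60, np.float64(83.5)), (66, np.float64(66.5)), (72, 0), (78, np.float64(69.5)), (84, np.float64(69.0)), (90, np.float64(69.0)), (96, np.float64(69.0)), (102, np.float64(69.5)), (108, np.float64(69.0)), (114, np.float64(69.0)), (120, np.float64(70.0)), (126, np.float64(72.0)), (132, np.float64(73.5)), (138, np.float64(73.5)), (144, np.float64(73.5)), (150, np.float64(72.5)), (156, np.float64(71.0)), (162, np.float64(68.5)), (168, np.float64(68.5)), (174, np.float64(68.0)), (180, np.float64(68.0)), (186, np.float64(67.5)), (192, np.float64(68.0)), (198, np.float64(67.5)), (204, np.float64(68.0)), (210, np.float64(67.5)), (216, np.float64(67.5)), (222, np.float64(67.5)), (228, np.float64(67.5)), (234, np.float64(67.5)), (240, np.float64(67.5)), (246, np.float64(68.0)), (252, np.float64(68.5)), (258, np.float64(68.5)), (264, np.float64(69.0)), (270, np.float64(70.0)), (276, np.float64(71.5)), (282, np.float64(71.5)), (288, np.float64(71.5)), (294, np.float64(71.0)), (300, np.float64(69.5)), (306, np.float64(69.5)), (312, np.float64(69.5)), (318, np.float64(69.5)), (324, np.float64(70.0)), (330, np.float64(70.0)), (336, np.float64(70.0)), (342, np.float64(70.0)), (348, np.float64(70.0)), (354, np.float64(70.0))]
[[0.59807208 0.28237325 0.046     ]
 [0.65806272 0.32735796 0.046     ]]
```

step_arm:
  series:
    - [[0,0,0],[30,-28,0],-1]
    - [[0,0,0],[60,-55,0],-1]
    - [[0,0,0],[90,-83,0],-1]
    - [[0,0,0],[120,-110,0],-1]
    - [[0,0,0],[150,-138,0],-1]
    - [[0,0,0],[180,-166,0],-1]
    - [[0,0,0],[210,-193,0],-1]
    - [[0,0,0],[240,-221,0],-1]
    - [[0,0,0],[270,-248,0],-1]
    - [[0,0,0],[300,-276,0],-1]
    - [[0,0,0],[322,-296,0],-1]
    - [[0,0,0],[338,-311,0],-1]
    - [[0,0,0],[338,-311,0],-1]
    - [[0,0,0],[338,-311,0],-1]
    - [[0,0,0],[338,-311,0],-1]

```text
time_s: 1.5
tool_pos: [0.5613, 0.1918, 0.2003]
tcp_rot: [-3.141, -0.001, 2.723]
wrist_force: [0.2, 0.5, 0.4]
width: 0.0852
grasp_force: 0.0
```

```bash
python3 - <<'E'
from h import *
t=cam('top');w=cam('wrist')
im=np.zeros((600,640,3),'uint8'); im[:400]=w['frame'][:,:,::-1]; im[400:,:]=cv2.resize(t['frame'][130:290,190:446,::-1],None,fx=1.25,fy=1.25)[:200,:320].repeat(1,0) if 0 else 0
cr=cv2.resize(t['frame'][150:270,200:392,::-1],(320,200)); im[400:,:320]=cr
cv2.imwrite('pics/w1.png',im); print(w['xyz'],w['attitude'],w['k1'],w['intrinsics'][0]); s=arm.state();print(s['tool_pos'],s['tcp_rot'],s['wrist_force'])
E
```

```text
[0.49086354 0.22213542 0.37327798] [2.83781693e+00 5.64364803e-04 1.15311682e+00] -0.012824671661035401 [314.9453174    0.         324.41913158]
[0.56100694 0.19229737 0.20067999] [ 3.14141368e+00 -1.76249804e-05  2.72394836e+00] [0.00910839 0.04691603 0.47649118]
```

View pics/w1.png

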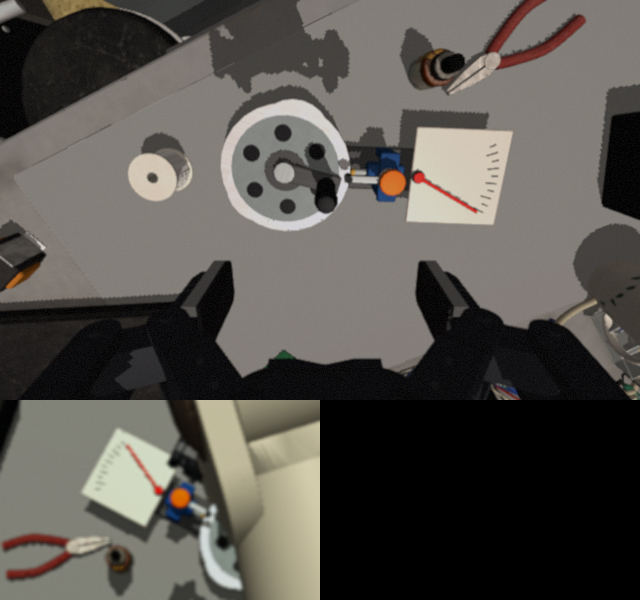

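```bash
python3 - <<'E'
from h import *
w=cam('wrist'); K=w['intrinsics'];n=rot(w).T@np.array([0,0,-1.]); print('nadir',n[:2]/n[2]*K[0][0]+[K[0][2],K[1][2]])
print(onz(w,(285,173),.05),onz(w,(393,183),.08)); 
for uv in((325,203),(326,185)): print(uv,onz(w,uv,.125),onz(w,uv,.053))
cv2.imwrite('pics/w2.png',cv2.resize(w['frame'][90:240,210:530,::-1],None,fx=2.5,fy=2.5,interpolation=cv2.INTER_CUBIC))
E
```

```text
nadir [324.55634758 104.92631571]
[[0.53599157 0.15703787 0.05      ]] [[0.58240949 0.25331921 0.08      ]]
(325, 203) [[0.5615484  0.19131045 0.125     ]] [[0.58207524 0.18233195 0.053     ]]
(326, 185) [[0.54788791 0.19824346 0.125     ]] [[0.56445521 0.19127452 0.053     ]]
```

View pics/w2.png

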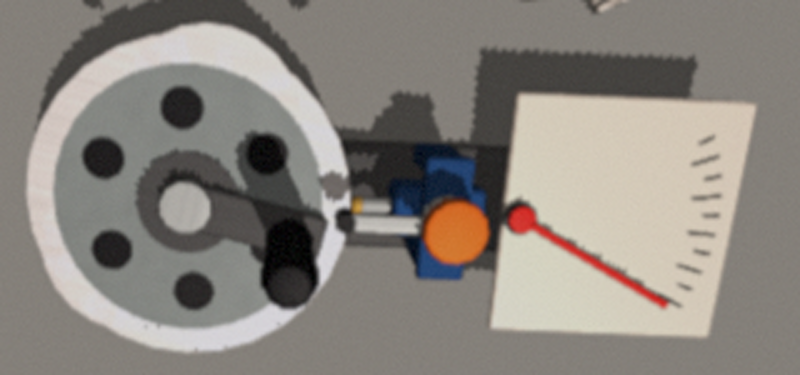

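step_arm:
  series:
    - [[0,0,0],[1,-0.5,-20],-1]
    - [[0,0,0],[1,-0.5,-40],-1]
    - [[0,0,0],[1,-0.5,-60],-1]
    - [[0,0,0],[1,-0.5,-80],-1]
    - [[0,0,0],[1,-0.5,-97],-1]
    - [[0,0,0],[1,-0.5,-108],-1]
    - [[0,0,0],[1,-0.5,-112],-1]
    - [[0,0,0],[1,-0.5,-112],0.5]
    - [[0,0,0],[1,-0.5,-112],0.5]
    - [[0,0,0],[1,-0.5,-112],0.5]
    - [[0,0,0],[1,-0.5,-112],1]
    - [[0,0,0],[1,-0.5,-112],1]
    - [[0,0,0],[1,-0.5,-112],1]
    - [[0,0,0],[1,-0.5,-112],1]
    - [[0,0,0],[1,-0.5,-112],1]
    - [[0,0,0],[1,-0.5,-112],1]
  grip_force: 25

```text
time_s: 2.98
tool_pos: [0.5635, 0.1917, 0.0895]
tcp_rot: [3.139, 0.001, 2.723]
wrist_force: [3.2, 4.9, 4.4]
width: 0.0177
grasp_force: 24.6
```

```bash
cat > nd.py <<'E'
from h import *
def needle(c):
    f=c['frame'];H,S,V=cv2.split(cv2.cvtColor(f,cv2.COLOR_RGB2HSV))
    vv,uu=np.mgrid[0:400,0:640]; q=onz(c,np.c_[uu.ravel(),vv.ravel()],.046)
    pl=np.array([.598,.2825]); rel=(q[:,:2]-pl); a=np.radians(64.0)
    x=rel@[np.cos(a),np.sin(a)]; y=rel@[-np.sin(a),np.cos(a)]
    r=np.hypot(x,y); m=(r>.015)&(r<.08)&(x>-.005)&(((H<8)|(H>172))&(S>110)&(V>90)).ravel()
    if m.sum()<5: return None
    p=np.c_[x,y][m].astype(np.float32); vx,vy,x0,y0=cv2.fitLine(p,cv2.DIST_HUBER,0,.01,.01).ravel()
    return round(float(np.degrees(np.arctan2(vy*np.sign(vx),abs(vx)))),2),int(m.sum()),round(float(r[m].max()),3)
if __name__=='__main__':
    s=arm.state(); p=s['tool_pos']
    print('t',round(s['time_s'],2),'tcp',p.round(4),'F',s['wrist_force'].round(1),'w',round(s['width'],4),'ang',np.degrees(np.arctan2(p[1]-.1565,p[0]-.536)).round(2),'r',np.hypot(p[1]-.1565,p[0]-.536).round(4))
    for n in('top','wrist'):
        c=cam(n); print(n,needle(c))
E
python3 nd.py
```

```text
t 2.98 tcp [0.5635 0.1917 0.0895] F [3.2 4.9 4.4] w 0.0177 ang 51.95 r 0.0447
top (-28.72, 34, 0.075)
wrist (-28.1, 367, 0.079)
```

step_arm:
  series:
    - [[0,0,0],[2.3,0.2,0],1]
    - [[0,0,0],[4.7,-1.9,0],1]
    - [[0,0,0],[6.8,-4.2,0],1]
    - [[0,0,0],[8.9,-6.6,0],1]
    - [[0,0,0],[10.7,-9.1,0],1]
    - [[0,0,0],[12.4,-11.8,0],1]
    - [[0,0,0],[13.8,-14.6,0],1]
    - [[0,0,0],[15.1,-17.4,0],1]
    - [[0,0,0],[16.2,-20.4,0],1]
    - [[0,0,0],[17.1,-23.4,0],1]
    - [[0,0,0],[17.7,-26.5,0],1]
    - [[0,0,0],[18.1,-29.6,0],1]
    - [[0,0,0],[18.4,-32.7,0],1]
    - [[0,0,0],[18.4,-35.9,0],1]
    - [[0,0,0],[18.3,-37.4,0],1]
    - [[0,0,0],[18.3,-37.4,0],1]
    - [[0,0,0],[18.3,-37.4,0],1]

```text
time_s: 4.5
tool_pos: [0.5803, 0.1533, 0.0893]
tcp_rot: [-3.141, -0.001, 2.723]
wrist_force: [-5.1, 0.7, 7.8]
width: 0.018
grasp_force: 25.0
```

```bash
python3 nd.py
```

```text
t 4.5 tcp [0.5803 0.1533 0.0893] F [-5.1  0.7  7.8] w 0.018 ang -4.17 r 0.0444
top (-18.94, 40, 0.075)
wrist (-18.74, 421, 0.08)
```

step_arm:
  series:
    - [[0,0,0],[-1.1,-2.7,0],1]
    - [[0,0,0],[-1.7,-5.8,0],1]
    - [[0,0,0],[-1.7,-5.8,0],1]
    - [[0,0,0],[-1.7,-5.8,0],1]

```text
time_s: 4.93
tool_pos: [0.5792, 0.1474, 0.0893]
tcp_rot: [-3.141, 0.0, 2.723]
wrist_force: [-1.8, 0.1, 7.0]
width: 0.0181
grasp_force: 24.9
```

```bash
python3 nd.py
```

```text
t 4.93 tcp [0.5792 0.1474 0.0893] F [-1.8  0.1  7. ] w 0.0181 ang -11.9 r 0.0441
top (3.23, 44, 0.076)
wrist (3.07, 449, 0.08)
```

step_arm:
  series:
    - [[0,0,0],[-0.5,-2,0],1]
    - [[0,0,0],[-1.0,-3.8,0],1]
    - [[0,0,0],[-1.0,-3.8,0],1]
    - [[0,0,0],[-1.0,-3.8,0],1]

```text
time_s: 5.37
tool_pos: [0.5782, 0.1437, 0.0893]
tcp_rot: [3.142, 0.0, 2.723]
wrist_force: [-1.9, 1.0, 7.2]
width: 0.0177
grasp_force: 24.9
```

```bash
python3 nd.py
```

```text
t 5.37 tcp [0.5782 0.1437 0.0893] F [-1.9  1.   7.2] w 0.0177 ang -16.82 r 0.0441
top (11.71, 39, 0.077)
wrist (11.54, 473, 0.08)
```

step_arm:
  series:
    - [[0,0,0],[-0.6,-1.8,0],1]
    - [[0,0,0],[-1.3,-3.7,0],1]
    - [[0,0,0],[-1.3,-3.7,0],1]
    - [[0,0,0],[-1.3,-3.7,0],1]

```text
time_s: 5.8
tool_pos: [0.5769, 0.14, 0.0893]
tcp_rot: [3.142, 0.0, 2.723]
wrist_force: [-2.5, 0.8, 7.6]
width: 0.0176
grasp_force: 24.9
```

```bash
python3 nd.py
```

```text
t 5.8 tcp [0.5769 0.14   0.0893] F [-2.5  0.8  7.6] w 0.0176 ang -21.94 r 0.0441
top (16.87, 44, 0.077)
wrist (16.58, 444, 0.077)
```

step_arm:
  series:
    - [[0,0,0],[-0.8,-1.8,0],1]
    - [[0,0,0],[-1.6,-3.5,0],1]
    - [[0,0,0],[-1.6,-3.5,0],1]
    - [[0,0,0],[-1.6,-3.5,0],1]

```text
time_s: 6.23
tool_pos: [0.5753, 0.1365, 0.0893]
tcp_rot: [-3.142, 0.0, 2.723]
wrist_force: [-1.8, 0.0, 7.0]
width: 0.0176
grasp_force: 24.9
```

```bash
python3 nd.py
```

```text
t 6.23 tcp [0.5753 0.1365 0.0893] F [-1.8  0.   7. ] w 0.0176 ang -26.94 r 0.044
top (17.53, 47, 0.077)
wrist (17.16, 418, 0.073)
```

step_arm:
  series:
    - [[0,0,0],[-0.9,-1.8,0],1]
    - [[0,0,0],[-1.9,-3.5,0],1]
    - [[0,0,0],[-1.9,-3.5,0],1]
    - [[0,0,0],[-1.9,-3.5,0],1]

```text
time_s: 6.67
tool_pos: [0.5733, 0.1331, 0.0893]
tcp_rot: [3.142, 0.0, 2.723]
wrist_force: [-2.5, 0.4, 7.7]
width: 0.0179
grasp_force: 24.9
```

```bash
python3 nd.py
```

```text
t 6.67 tcp [0.5733 0.1331 0.0893] F [-2.5  0.4  7.7] w 0.0179 ang -32.07 r 0.044
top (13.73, 41, 0.076)
wrist (13.37, 395, 0.07)
```

step_arm:
  series:
    - [[0,0,0],[-1.2,-1.8,0],1]
    - [[0,0,0],[-2.5,-3.5,0],1]
    - [[0,0,0],[-2.5,-3.5,0],1]
    - [[0,0,0],[-2.5,-3.5,0],1]

```text
time_s: 7.1
tool_pos: [0.5708, 0.1296, 0.0893]
tcp_rot: [3.142, 0.0, 2.723]
wrist_force: [-2.0, 1.0, 7.2]
width: 0.018
grasp_force: 24.9
```

```bash
python3 nd.py
```

```text
t 7.1 tcp [0.5708 0.1296 0.0893] F [-2.   1.   7.2] w 0.018 ang -37.71 r 0.044
top (4.41, 47, 0.076)
wrist (4.44, 367, 0.068)
```

step_arm:
  series:
    - [[0,0,0],[-1.2,-1.4,0],1]
    - [[0,0,0],[-2.3,-2.7,0],1]
    - [[0,0,0],[-2.3,-2.7,0],1]
    - [[0,0,0],[-2.3,-2.7,0],1]

```text
time_s: 7.53
tool_pos: [0.5686, 0.1269, 0.0893]
tcp_rot: [3.142, 0.0, 2.723]
wrist_force: [-1.3, 1.0, 7.5]
width: 0.0177
grasp_force: 24.9
```

```bash
python3 nd.py; python3 - <<'E'
import numpy as np
from scipy.optimize import least_squares
E
```

```text
t 7.53 tcp [0.5686 0.1269 0.0893] F [-1.3  1.   7.5] w 0.0177 ang -42.23 r 0.044
top (-6.63, 45, 0.076)
wrist (-6.52, 366, 0.069)
```

step_arm:
  series:
    - [[0,0,0],[2.1,2.4,0],1]
    - [[0,0,0],[3.9,4.9,0],1]
    - [[0,0,0],[5.6,7.6,0],1]
    - [[0,0,0],[6.5,9.3,0],1]
    - [[0,0,0],[7.3,10.9,0],1]
    - [[0,0,0],[7.3,10.9,0],1]
    - [[0,0,0],[7.3,10.9,0],1]
    - [[0,0,0],[7.3,10.9,0],1]

```text
time_s: 8.3
tool_pos: [0.5759, 0.1379, 0.0893]
tcp_rot: [3.142, 0.0, 2.723]
wrist_force: [-1.0, 1.6, 6.8]
width: 0.0178
grasp_force: 24.9
```

```bash
python3 nd.py
```

```text
t 8.3 tcp [0.5759 0.1379 0.0893] F [-1.   1.6  6.8] w 0.0178 ang -25.01 r 0.0441
top (18.2, 46, 0.075)
wrist (17.46, 426, 0.075)
```

step_arm:
  series:
    - [[0,0,0],[0,-0.2,0],1]
    - [[0,0,0],[0,-0.2,0],1]
    - [[0,0,0],[0,-0.2,0],0.4]
    - [[0,0,0],[0,-0.2,0],0]
    - [[0,0,0],[0,-0.2,0],0]
    - [[0,0,0],[0,-0.2,0],0]
    - [[0,0,0],[0,-0.2,20],0]
    - [[0,0,0],[0,-0.2,45],0]
    - [[0,0,0],[0,-0.2,75],0]
    - [[0,0,0],[0,-0.2,90],0]
    - [[0,0,0],[0,-0.2,90],0]
    - [[0,0,0],[0,-0.2,90],0]

```text
time_s: 9.4
tool_pos: [0.5764, 0.1378, 0.179]
tcp_rot: [3.141, 0.001, 2.723]
wrist_force: [0.2, 0.3, -0.7]
width: 0.0428
grasp_force: 0.0
```

```bash
python3 nd.py; python3 - <<'E'
from h import *
t=cam('wrist'); im=cv2.resize(t['frame'][:,:,::-1],(640,400))
cv2.imwrite('pics/rel.png',im)
H,S,V=cv2.split(cv2.cvtColor(t['frame'],cv2.COLOR_RGB2HSV)); m=(H>7)&(H<22)&(S>170)&(V>150)
n,l,st,c=cv2.connectedComponentsWithStats(m.astype('uint8')); 
for i in range(1,n):
    if st[i,4]>60: print(st[i],c[i],onz(t,c[i],.08))
print(arm.state()['tool_pos'])
E
```

```text
t 9.4 tcp [0.5764 0.1378 0.179 ] F [ 0.2  0.3 -0.7] w 0.0428 ang -24.86 r 0.0445
top (18.2, 46, 0.075)
wrist (17.45, 250, 0.079)
[438 135  29  29 629] [451.6836248  148.96502385] [[0.5818357  0.25223057 0.08      ]]
[ 16 257  17  16 101] [ 24.0990099 264.6039604] [[ 0.52077269 -0.15835083  0.08      ]]
[0.57541466 0.13759323 0.17690672]
```

View pics/rel.png

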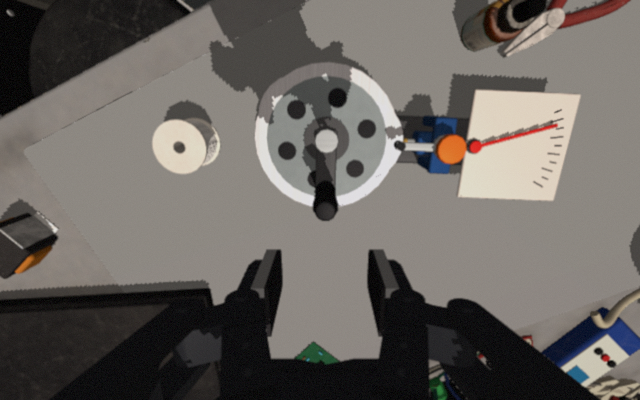

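step_arm:
  series:
    - [[0,0,0],[1,18,0],1]
    - [[0,0,0],[2,38,0],1]
    - [[0,0,0],[3,58,0],1]
    - [[0,0,0],[4.5,78,0],1]
    - [[0,0,0],[5.5,98,0],1]
    - [[0,0,0],[6.5,110,0],1]
    - [[0,0,0],[6.6,115.6,0],1]
    - [[0,0,0],[6.6,115.6,-20],1]
    - [[0,0,0],[6.6,115.6,-42],1]
    - [[0,0,0],[6.6,115.6,-64],1]
    - [[0,0,0],[6.6,115.6,-80],1]
    - [[0,0,0],[6.6,115.6,-88],1]
    - [[0,0,0],[6.6,115.6,-88],1]
    - [[0,0,0],[6.6,115.6,-88],1]
    - [[0,0,0],[6.6,115.6,-88],1]

```text
time_s: 10.8
tool_pos: [0.5831, 0.2533, 0.0919]
tcp_rot: [3.14, 0.001, 2.723]
wrist_force: [0.2, 0.2, -0.4]
width: -0.0001
grasp_force: 0.0
```

```bash
python3 - <<'E'
from nd import *
s=arm.state(); print(s['tool_pos'],s['wrist_force'],s['width'])
t=cam('top'); print(needle(t)); w=cam('wrist')
cv2.imwrite('pics/pre.png',np.vstack([w['frame'],cv2.resize(t['frame'][150:270,200:400],(640,200))])[:,:,::-1][:600])
E
```

```text
[0.58311225 0.25333816 0.09185104] [ 0.21725611  0.21324396 -0.37412246] -0.00010440265501822241
(18.18, 30, 0.075)
```

View pics/pre.png

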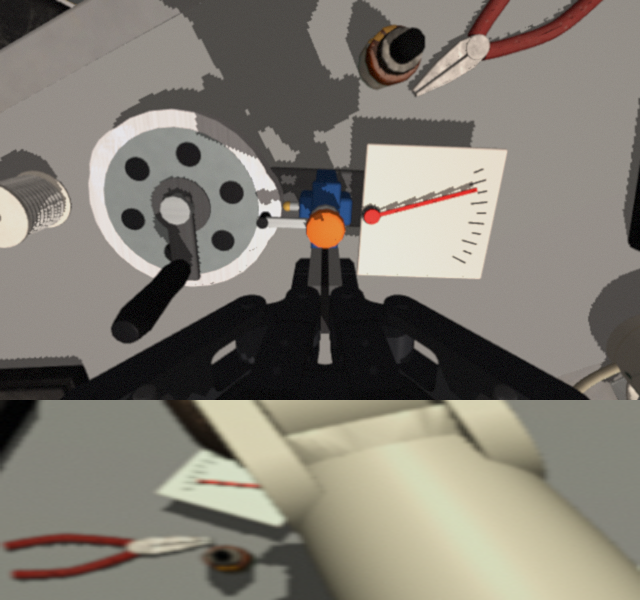

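step_arm:
  series:
    - [[0,0,0],[0,0,-4],1]
    - [[0,0,0],[0,0,-8],1]
    - [[0,0,0],[0,0,-10],1]
    - [[0,0,0],[0,0,-12],1]
    - [[0,0,0],[0,0,-14],1]
    - [[0,0,0],[0,0,-16],1]
    - [[0,0,0],[0,0,-18],1]
    - [[0,0,0],[0,0,-19.5],1]
    - [[0,0,0],[0,0,-20.5],1]
    - [[0,0,0],[0,0,-20.5],1]
    - [[0,0,0],[0,0,-20.5],1]

```text
time_s: 11.82
tool_pos: [0.5826, 0.2534, 0.07]
tcp_rot: [-3.142, 0.0, 2.723]
wrist_force: [0.7, 0.5, -0.4]
width: -0.0003
grasp_force: 0.0
```

```bash
python3 - <<'E'
from nd import *
s=arm.state(); print(s['tool_pos'],s['wrist_force'],s['width'])
t=cam('side'); print(needle(cam('top'))); w=cam('wrist')
cv2.imwrite('pics/press.png',np.vstack([w['frame'][150:350,160:480].repeat(1,0),cv2.resize(t['frame'][160:260,270:430],(320,200))])[:,:,::-1].repeat(1,0))
H,S,V=cv2.split(cv2.cvtColor(w['frame'],cv2.COLOR_RGB2HSV)); m=(H>7)&(H<22)&(S>170)&(V>150)
n,l,st,c=cv2.connectedComponentsWithStats(m.astype('uint8'))
for i in range(1,n):
    if st[i,4]>200: print(st[i],c[i],[onz(w,c[i],z)[0].round(4) for z in(.08,.072)], (np.array(w['xyz'])+ray(w,c[i])[0]*w['depth'][int(c[i][1]),int(c[i][0])]))
E
```

```text
[0.58257831 0.25335545 0.07000796] [ 0.71513278  0.48024115 -0.38566458] -0.00034149242524713545
(17.47, 29, 0.075)
[328 230  20  28 277] [339.02888087 243.50902527] [array([0.5839, 0.2606, 0.08  ]), array([0.5874, 0.2595, 0.072 ])] [0.58366236 0.26068796 0.08053101]
```

View pics/press.png

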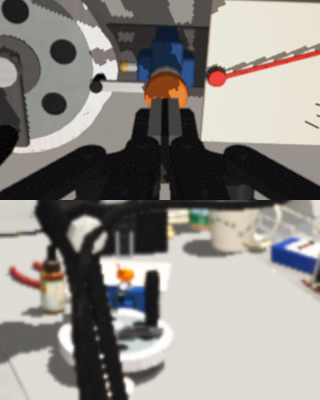

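```bash
python3 - <<'E'
from nd import *
w=cam('wrist'); d=w['depth']; o=np.array(w['xyz'])
print(o, arm.state()['tool_pos'],arm.state()['wrist_force'])
for v in range(225,300,6):
    print(v,[ (u,(o+ray(w,(u,v))[0]*d[v,u]).round(3).tolist()) for u in(312,318,325,332,338)], w['frame'][v,318])
cv2.imwrite('pics/z.png',cv2.resize(w['frame'][190:300,260:400,::-1],None,fx=5,fy=5,interpolation=cv2.INTER_NEAREST))
E
```

```text
[0.51237695 0.28347402 0.24283877] [0.58260579 0.25339742 0.07010173] [ 0.16980296 -0.74483027  0.28313229]
225 [(312, [0.574, 0.248, 0.062]), (318, [0.57, 0.254, 0.076]), (325, [0.571, 0.258, 0.078]), (332, [0.573, 0.261, 0.078]), (338, [0.576, 0.264, 0.073])] [100  47  16]
231 [(312, [0.571, 0.25, 0.079]), (318, [0.573, 0.253, 0.079]), (325, [0.574, 0.256, 0.08]), (332, [0.575, 0.26, 0.08]), (338, [0.577, 0.263, 0.079])] [137  63  22]
237 [(312, [0.574, 0.248, 0.079]), (318, [0.576, 0.251, 0.079]), (325, [0.577, 0.255, 0.08]), (332, [0.579, 0.259, 0.08]), (338, [0.58, 0.262, 0.08])] [133  60  21]
243 [(312, [0.577, 0.247, 0.08]), (318, [0.579, 0.25, 0.078]), (325, [0.581, 0.253, 0.079]), (332, [0.582, 0.257, 0.079]), (338, [0.584, 0.26, 0.079])] [135  63  25]
249 [(312, [0.57, 0.251, 0.107]), (318, [0.571, 0.254, 0.106]), (325, [0.572, 0.257, 0.106]), (332, [0.574, 0.26, 0.106]), (338, [0.575, 0.263, 0.106])] [70 67 63]
255 [(312, [0.57, 0.251, 0.112]), (318, [0.571, 0.254, 0.112]), (325, [0.573, 0.257, 0.111]), (332, [0.574, 0.26, 0.113]), (338, [0.575, 0.262, 0.112])] [67 66 63]

[... 452 characters left out ...]
 (338, [0.575, 0.262, 0.128])] [68 64 63]
279 [(312, [0.571, 0.252, 0.132]), (318, [0.571, 0.255, 0.134]), (325, [0.572, 0.257, 0.134]), (332, [0.574, 0.259, 0.132]), (338, [0.574, 0.262, 0.134])] [67 65 62]
285 [(312, [0.571, 0.252, 0.137]), (318, [0.572, 0.254, 0.137]), (325, [0.573, 0.257, 0.137]), (332, [0.574, 0.259, 0.137]), (338, [0.574, 0.262, 0.138])] [78 74 71]
291 [(312, [0.57, 0.253, 0.142]), (318, [0.571, 0.255, 0.142]), (325, [0.575, 0.256, 0.137]), (332, [0.573, 0.26, 0.143]), (338, [0.574, 0.262, 0.142])] [74 71 69]
297 [(312, [0.57, 0.253, 0.146]), (318, [0.57, 0.255, 0.147]), (325, [0.577, 0.255, 0.138]), (332, [0.572, 0.26, 0.147]), (338, [0.573, 0.262, 0.147])] [11 14 16]
```

View pics/z.png

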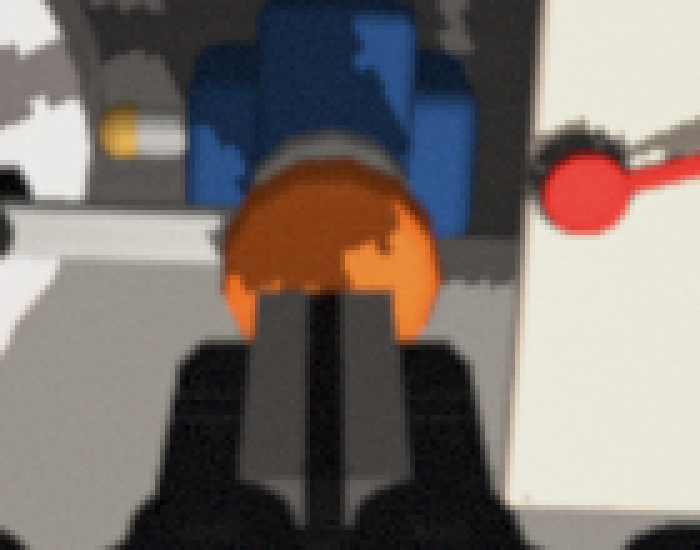

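step_arm:
  series:
    - [[0,0,0],[0,0,-2],1]
    - [[0,0,0],[0,0,-4],1]
    - [[0,0,0],[0,0,-6],1]
    - [[0,0,0],[0,0,-6],1]
    - [[0,0,0],[0,0,-6],1]

```text
time_s: 12.43
tool_pos: [0.5824, 0.2533, 0.0637]
tcp_rot: [-3.141, -0.0, 2.723]
wrist_force: [-0.4, 0.6, 0.6]
width: -0.0004
grasp_force: 0.0
```

```bash
cat > tip.py <<'E'
from nd import *
w=cam('wrist'); d=w['depth']; o=np.array(w['xyz']); s=arm.state()
print(s['tool_pos'].round(4),s['wrist_force'].round(2),s['wrist_torque'].round(3))
for v in range(200,262,4):
    print(v,[((o+ray(w,(u,v))[0]*d[v,u]).round(3).tolist()) for u in(318,334)], w['frame'][v,318])
print(needle(w),needle(cam('top')))
E
python3 tip.py
```

```text
[0.5825 0.2533 0.0639] [ 0.16 -0.81 -1.  ] [-0.012  0.022  0.023]
200 [[0.56, 0.258, 0.056], [0.564, 0.266, 0.056]] [24 39 65]
204 [[0.563, 0.257, 0.056], [0.567, 0.265, 0.055]] [21 39 65]
208 [[0.565, 0.256, 0.056], [0.568, 0.265, 0.057]] [21 39 65]
212 [[0.567, 0.255, 0.057], [0.571, 0.263, 0.056]] [18 37 66]
216 [[0.569, 0.254, 0.057], [0.573, 0.263, 0.057]] [20 36 66]
220 [[0.572, 0.253, 0.056], [0.576, 0.261, 0.056]] [35 45 65]
224 [[0.573, 0.252, 0.061], [0.576, 0.261, 0.062]] [96 94 91]
228 [[0.57, 0.254, 0.074], [0.574, 0.262, 0.074]] [91 43 16]
232 [[0.571, 0.253, 0.078], [0.574, 0.261, 0.079]] [122  56  19]
236 [[0.573, 0.253, 0.078], [0.576, 0.26, 0.078]] [137  63  19]
240 [[0.575, 0.251, 0.078], [0.578, 0.26, 0.079]] [136  63  21]
244 [[0.577, 0.251, 0.079], [0.58, 0.259, 0.08]] [136  64  23]
248 [[0.57, 0.254, 0.099], [0.574, 0.261, 0.099]] [88 64 52]
252 [[0.571, 0.254, 0.102], [0.574, 0.261, 0.103]] [68 65 64]
256 [[0.571, 0.254, 0.107], [0.574, 0.261, 0.107]] [70 68 65]
260 [[0.571, 0.254, 0.112], [0.573, 0.261, 0.112]] [68 65 63]
(17.52, 475, 0.079) (17.47, 29, 0.075)
```

step_arm:
  series:
    - [[0,0,0],[0,0,-2],1]
    - [[0,0,0],[0,0,-4],1]
    - [[0,0,0],[0,0,-6],1]
    - [[0,0,0],[0,0,-8],1]
    - [[0,0,0],[0,0,-10],1]
    - [[0,0,0],[0,0,-12],1]
    - [[0,0,0],[0,0,-14],1]
    - [[0,0,0],[0,0,-15],1]
    - [[0,0,0],[0,0,-15],1]
    - [[0,0,0],[0,0,-15],1]

```text
time_s: 13.37
tool_pos: [0.5825, 0.2534, 0.0491]
tcp_rot: [-3.142, -0.0, 2.723]
wrist_force: [-1.7, -0.4, 2.4]
width: -0.0003
grasp_force: 0.9
```

```bash
python3 tip.py | tail -14
```

```text
212 [[0.563, 0.257, 0.057], [0.566, 0.265, 0.056]] [13 38 65]
216 [[0.564, 0.256, 0.058], [0.568, 0.264, 0.057]] [22 40 69]
220 [[0.567, 0.255, 0.056], [0.571, 0.263, 0.056]] [18 37 66]
224 [[0.569, 0.254, 0.057], [0.573, 0.262, 0.055]] [17 37 65]
228 [[0.572, 0.253, 0.055], [0.575, 0.261, 0.055]] [22 37 66]
232 [[0.572, 0.253, 0.06], [0.576, 0.261, 0.06]] [81 79 77]
236 [[0.57, 0.254, 0.072], [0.577, 0.26, 0.061]] [93 78 71]
240 [[0.57, 0.254, 0.077], [0.574, 0.261, 0.076]] [103  48  13]
244 [[0.572, 0.254, 0.078], [0.575, 0.261, 0.078]] [139  66  24]
248 [[0.571, 0.254, 0.083], [0.574, 0.261, 0.084]] [91 65 56]
252 [[0.571, 0.254, 0.088], [0.574, 0.261, 0.088]] [70 68 66]
256 [[0.571, 0.254, 0.092], [0.574, 0.261, 0.093]] [66 64 63]
260 [[0.571, 0.254, 0.096], [0.574, 0.261, 0.096]] [69 65 64]
(17.4, 546, 0.079) (17.47, 29, 0.075)
```

step_arm:
  series:
    - [[0,0,0],[0,0,-1.5],1]
    - [[0,0,0],[0,0,-3],1]
    - [[0,0,0],[0,0,-4.5],1]
    - [[0,0,0],[0,0,-6],1]
    - [[0,0,0],[0,0,-7.5],1]
    - [[0,0,0],[0,0,-8.5],1]
    - [[0,0,0],[0,0,-8.5],1]
    - [[0,0,0],[0,0,-8.5],1]

```text
time_s: 14.13
tool_pos: [0.5827, 0.2535, 0.0412]
tcp_rot: [3.141, 0.001, 2.723]
wrist_force: [-1.2, -1.4, 7.5]
width: 0.0003
grasp_force: 3.9
```

```bash
python3 tip.py | tail -12
```

```text
220 [[0.564, 0.257, 0.057], [0.568, 0.264, 0.056]] [22 39 66]
224 [[0.567, 0.255, 0.055], [0.57, 0.263, 0.057]] [26 42 70]
228 [[0.569, 0.255, 0.056], [0.573, 0.262, 0.055]] [22 40 67]
232 [[0.571, 0.254, 0.057], [0.574, 0.262, 0.057]] [21 41 68]
236 [[0.57, 0.254, 0.064], [0.575, 0.261, 0.059]] [83 52 42]
240 [[0.57, 0.254, 0.069], [0.574, 0.262, 0.068]] [103  45  14]
244 [[0.571, 0.254, 0.071], [0.575, 0.261, 0.07]] [143  67  25]
248 [[0.571, 0.254, 0.076], [0.574, 0.261, 0.077]] [91 65 56]
252 [[0.571, 0.254, 0.08], [0.574, 0.261, 0.081]] [71 68 64]
256 [[0.572, 0.254, 0.083], [0.574, 0.261, 0.085]] [69 68 66]
260 [[0.571, 0.254, 0.088], [0.574, 0.261, 0.088]] [69 67 65]
(17.4, 589, 0.079) (17.47, 29, 0.075)
```

step_arm:
  series:
    - [[0,0,0],[0,0,-0.7],1]
    - [[0,0,0],[0,0,-1.4],1]
    - [[0,0,0],[0,0,-1.4],1]
    - [[0,0,0],[0,0,-1.4],1]

```text
time_s: 14.57
tool_pos: [0.5828, 0.2535, 0.041]
tcp_rot: [3.14, 0.001, 2.723]
wrist_force: [-5.5, -2.1, 14.4]
width: -0.0002
grasp_force: 7.6
```

step_arm:
  series:
    - [[0,0,0],[0,0,4],1]
    - [[0,0,0],[0,0,8],1]
    - [[0,0,0],[0,0,12],1]
    - [[0,0,0],[0,0,20],1]
    - [[0,0,0],[0,0,40],1]
    - [[0,0,0],[0,0,65],1]
    - [[0,0,0],[0,0,95],1]
    - [[0,0,0],[0,0,125],1]
    - [[0,0,0],[0,0,140],1]
    - [[0,0,0],[0,0,140],1]
    - [[0,0,0],[0,0,140],1]
    - [[0,0,0],[0,0,140],1]

```text
time_s: 15.57
tool_pos: [0.5823, 0.2532, 0.1779]
tcp_rot: [-3.14, -0.001, 2.723]
wrist_force: [-0.4, -0.3, 0.1]
width: -0.0003
grasp_force: 0.0
```

```bash
python3 nd.py; python3 - <<'E'
from h import *
w=cam('wrist');f=w['frame']; o=np.array(w['xyz']);H,S,V=cv2.split(cv2.cvtColor(f,cv2.COLOR_RGB2HSV)); m=(H>7)&(H<22)&(S>150)&(V>120)
n,l,st,c=cv2.connectedComponentsWithStats(m.astype('uint8'))
for i in range(1,n):
    if st[i,4]>150: print(st[i],c[i],(o+ray(w,c[i])[0]*w['depth'][int(c[i][1]),int(c[i][0])]).round(4))
E
```

```text
t 15.57 tcp [0.5823 0.2532 0.1779] F [-0.4 -0.3  0.1] w -0.0003 ang 64.42 r 0.1073
top (18.18, 30, 0.075)
wrist (17.61, 214, 0.078)
[313 182  27  26 563] [325.97513321 194.48845471] [0.5815 0.2534 0.0805]
```

```bash
python3 -c "
from cell import arm
print(arm.close_job())"
```

```text
the job is handed in; nothing more can be done
None
```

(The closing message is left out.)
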